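# Seat the panel in the gluing jig and hold the spring keeper out at its pointer

### The arm

A 7-joint arm with a two-finger parallel gripper is mounted at the origin on the work surface. World frame = base frame: x ahead of the robot, y to its left, z up, the work surface at z = 0. Lengths are in m, angles in rad, forces in N, time in s.
With the tool pointing down it reaches from about 0.425 to 0.875 m from the base axis. Payload 8.4 kg.
Tool frame: the origin (TCP) lies on the mounting face of the last link; the fingertips stand 173 mm ahead of it and the grasp point (between the pads) lies 155 mm ahead of it (finger_overhang is the distance from the TCP to the fingertips, in m); z points along the fingers, y is the line along which they close (so a half turn about z gives the same grasp; the last joint's range is limited). The gripper opens to 85 mm and grips with 20 to 120 N. Pads are 22 mm wide; open, the fingers measure 114 mm over their backs; the gripper's body (76 mm by 85 mm) begins 54 mm behind the grasp point. The pads swing forward as they close: fully open they stand 13 mm farther back than shut.
Start: joints at [1.227, 0.333, 0.04, 1.465, -0.013, 1.343, -0.059], TCP at [0.158, -0.631, 0.405] pointing down, gripper open.
Joint ranges: [-2.58, 2.58], [-0.38, 2.09], [-1.3, 1.39], [0.25, 2.4], [-1.5, 4.64], [0.08, 2.09], [-2.65, 2.65]. Speed limits (rad/s): [2.22, 2.22, 2.79, 2.79, 3.14, 3.14, 3.14].

### API

Orientations are given as a unit quaternion [w, x, y, z].
In Python, from rig import * gives the robot as it stands. The module is installed in compiled form; this text tells all that it offers.
- The arm moves only by the shell command python3 -m inch 'ROWS'. ROWS is a JSON object of lists of equal length, an entry for each row: "travel": the shift along the world's x, y, z in cm, a list of three; "rotation": the turn, a rotation vector about the world's x, y, z in degrees, a list of three; "fingers": the opening, from 0 (shut) to 1 (fully open). In form: {"travel": [[x, y, z], ...], "rotation": [[rx, ry, rz], ...], "fingers": [fingers, ...]}. A call has exactly 5 rows; each row shifts and turns the commanded pose from where the row before left it; what a row does not reach is not made up. A row lasts 1/12 s, in which the tool goes at most 41.7 mm and 7.16 degrees, less where a joint would pass 70% of its speed; a pose out of reach is approached as far as the arm can. A call is refused whole if a number of a shift passes 4.17 or a number of a turn 7.16, either way. A call with a gripper value outside its range is refused whole. The fingers move at their own pace and stop on an object; the grip force is fixed at half the most. Time passes only in rows, so rows that do not move let the fingers close, or fill a call up. It gives the time, the measured TCP pose, the force, the opening and the grip force at its end, in the units of the state.
- get_obs(): the state, without advancing time (a new reading comes with each control period).
- camera(name): name is "scene" or "top" or "wrist"; returns the picture (420x560x3 uint8, red, green, blue); there is no depth.
- camera_info(name): a dict with "fx", "fy", "cx", "cy" (pixels), "T" (4x4, takes a point from camera to world coordinates). Camera axes: x right, y up, looking along -z (the intrinsics and any distortion apply to the point x, -y, -z); pixel columns grow to the right and rows downward; lengths in m; the calibration is good to about 2 mm. A picture is of the moment at which its call begins: read the wrist's pose just before it. camera_info takes no time and is no camera call; for the wrist camera it gives the pose at the moment of the call.
- sign_off(): hands the job in; it is judged then, once.
The state is a dict: "time_s": time; "joints": joint angles; "qd": joint speeds; "joint_torque": joint torques, N m; "eef_pos": TCP position; "orientation": TCP orientation; "ft_force": force on the tool from outside, world axes, zero at the start; "torque": the same for the moment, N m; "opening": opening from 0.0 (shut) to 1.0 (fully open); "gripper_force": force on a finger pad.
Only numpy, scipy, OpenCV 4.12 (cv2) and the standard library are available. Lean on these libraries where they do the work, as an engineer would, in place of code of your own. Each camera call takes 0.05 s, during which the arm holds its last target. There are 200 camera calls.

### The job

The wooden panel in the gluing jig is standing up on its two lifters: first press it down until it lies fully home and level on the jig's bed on both sides, and take the hand off it, with the spring-return keeper plate still in its rest position. Then take the keeper by its upright wooden grip and draw it out over the panel until its front edge lines up with the tip of the brass pointer on the side fence, and finish there, still holding the grip, because the keeper springs back if let go. Do not shove about the other things on the bench.

Things in the scene. Friction and masses are not known exactly. Their poses are not given: they have to be found in the camera images.
- jig: Plywood gluing jig fixed to the bench, base 340 x 160 x 16 mm. Origin: on the bench, under the centre of the nest; x runs from the nest to the keeper's housing (roughly away from the robot), y left, z up. The bed is the base's top, 16 mm up. Nest 94 x 94 mm: steel fences left, right (y = 47 to 67 mm) and front, tops 30 mm up; at the back, from x = 47 mm, a block 34 mm high.
- lift_l (a point): Point on the bed (16 mm above the bench) at the left lifter: jig x = 0, y = +32 mm. The lifter is a steel bar, 50 mm along x, 12 mm wide, that stands 6 to 13 mm above the bed at the start under the panel. It has no spring: about 4 N of friction holds it; pressed through the panel it sinks into the bed and stays down.
- lift_r (a point): The same point at the right lifter, jig x = 0, y = -32 mm; this bar is like the left one and rises and sinks on its own.
- panel: Light wooden panel 90 x 90 x 15 mm, about 0.09 kg, loose in the nest, resting raised and maybe tilted on the two lifters, so it must be pressed over each. Origin: centre of its underside; z up. Fully home its underside is on the bed, 16 mm above the bench, and its top is 31 mm above the bench, 1 mm above the fences.
- keeper: Aluminium keeper plate 88 mm wide, 8 mm thick; slides 100 mm along the jig's -x, over the panel, against a spring (4 N at rest, +0.4 N per cm). Origin: middle of its front edge, on its underside; axes as the jig's. At rest the origin is at jig x = 50, y = 0, z = 35 mm; the plate's top is 43 mm above the bench. Over the panel it clears it by 4 mm if the panel is home; a raised panel blocks it.
- grip (a point): Centre of the keeper's wooden grip, 72 mm above the bench: an upright block 18 mm along the jig's x, 26 mm along y, standing 50 mm tall on the plate (from 43 to 93 mm above the bench), centred 12 mm behind the front edge (+x); free on all sides. It moves with the keeper.
- housing (a point): Middle of the top of the keeper's plywood housing, 57 mm above the bench, at jig x = 195 mm; the housing is 130 mm along x and 120 mm along y, its face at x = 130 mm.
- pointer: Brass pointer fixed on top of the jig's left (+y) fence, a small arrowhead 16 mm high, 23 mm wide, 25 mm long, pointing across to the keeper (-y). Origin: its tip, at the foot, 30 mm above the bench; axes as the jig's. It lies 30 to 78 mm along -x from the keeper's resting front edge and differs from start to start.
- spare_panel: Bystander: another panel of 90 x 90 x 15 mm lying flat on the bench to the jig's left. Origin: centre of its underside.
- offcut: Bystander: wooden offcut 120 x 40 x 30 mm on the bench to the jig's right. Origin: centre of its underside.
- glue: Bystander: white glue bottle, 60 mm in diameter, 160 mm high, to the left or right of the housing. Origin: centre of its foot.
- can: Bystander: plain steel can, 72 mm in diameter, 90 mm high, on the other side of the housing. Origin: centre of its foot.
- screwdriver: Bystander: screwdriver lying on the bench to the right of the jig. Origin: under its middle.
- tape: Bystander: roll of paper tape, 84 mm across, 20 mm high, lying on the housing. Origin: centre of its underside.
- jar: Bystander: glass jar, 52 mm in diameter, 60 mm high, to the jig's left. Origin: centre of its foot.

How it is judged:
By the outcome, as a careful person would: the job done as asked, in the order asked, and still so for the second after the job is handed in, while the arm keeps its last pose, push and grip.
It also fails if it takes over 40 s, if anything falls off the work surface, if the arm or the gripper's body presses on something with over 40 N, if the wrist force passes 120 N, or if a joint passes its speed limit or range.

## Working session

There is one attempt and no reset: what is moved stays moved. The work goes in short steps, Python scripts to look and compute and a shell command to move; the robot and the scene stay as the last step left them, time stands still between calls to the robot, and variables do not carry over. Pictures are saved under pics/ and viewed, at most 10 in all, crops included, and the job is handed in when it is done.

```bash
mkdir -p pics; python3 - <<'E'
from rig import *
import cv2
o=get_obs();print(o)
for n in("top","scene"):
    i=camera_info(n);print(n,i)
    cv2.imwrite(f"pics/{n}0.png",camera(n)[:,:,::-1])
E
```

```text
{'time_s': 0.0, 'joints': array([ 1.22681261,  0.33388719,  0.03983998,  1.4662667 , -0.01339556,
        1.34328873, -0.05853139]), 'qd': array([ 0.0011608 ,  0.00111969, -0.00049714,  0.00155869, -0.00057301,
       -0.00235546, -0.0012529 ]), 'joint_torque': array([-1.63873956e-04, -6.58567643e+01,  1.36489268e+00, -4.05559087e+01,
        1.67819776e-02,  1.25665159e-02, -3.95806387e-05]), 'eef_pos': array([ 0.15749071, -0.63045038,  0.40383814]), 'orientation': array([-7.78578893e-04,  9.92520101e-01,  1.22078750e-01, -1.46297832e-04]), 'ft_force': array([ 0.45691789, -0.66761664,  0.99653826]), 'torque': array([ 0.00956877, -0.0060716 ,  0.01830456]), 'gripper_force': 0.0, 'opening': 1.0030570101415912}
top {'fx': 525.7586397166996, 'fy': 525.7586397166996, 'cx': 281.42135435843284, 'cy': 200.13505551375334, 'T': array([[-0.01051744,  0.98733132, -0.15832324,  0.38416754],
       [-0.99963154, -0.01434375, -0.02304439,  0.02940845],
       [-0.02502339,  0.15802253,  0.98711839,  1.23638324],
       [ 0.        ,  0.        ,  0.        ,  1.        ]])}
scene {'fx': 439.86602777129707, 'fy': 439.86602777129707, 'cx': 283.5775496670495, 'cy': 209.4438044575208, 'T': array([[ 0.34789286, -0.80239208,  0.48490979,  1.00874373],
       [ 0.93753164,  0.29651221, -0.1819751 , -0.1019055 ],
       [ 0.0022337 ,  0.51792611,  0.85542244,  0.82045132],
       [ 0.        ,  0.        ,  0.        ,  1.        ]])}
```

View pics/top0.png

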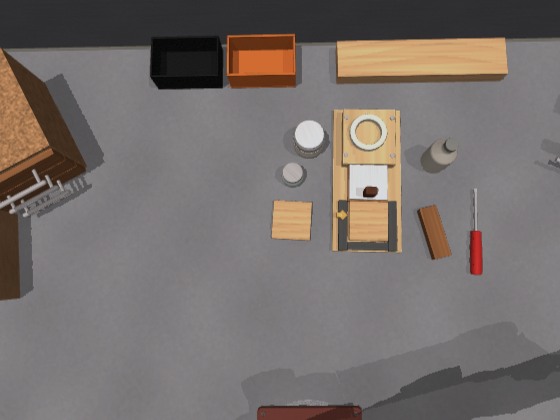

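View pics/scene0.png

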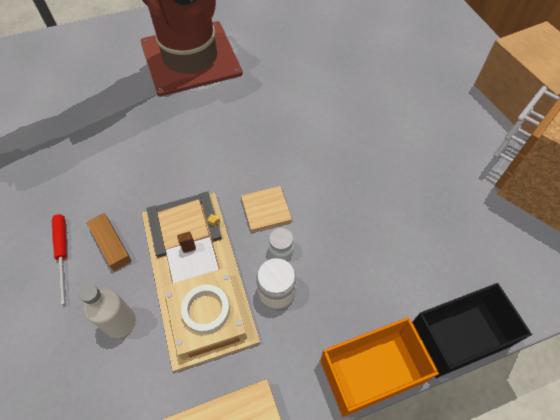

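The top view shows the jig nearly aligned with the world x axis: base corners near (333,110), (401,110), (401,251) and (333,251), grip near (371,191) and pointer near (342,215). I'll zoom in to measure.

```bash
python3 - <<'E'
import cv2
a=cv2.imread("pics/top0.png")[100:260,322:412]
b=cv2.imread("pics/scene0.png")[185:285,135:235]
a=cv2.resize(a,None,fx=3.75,fy=3.75,interpolation=cv2.INTER_CUBIC)
b=cv2.resize(b,(450,450),interpolation=cv2.INTER_CUBIC)
import numpy as np
c=np.zeros((600,800,3),np.uint8);c[:a.shape[0],:a.shape[1]]=a;c[:450,345:795]=b
cv2.imwrite("pics/crop0.png",c)
E
```

```text
(no output)
```

View pics/crop0.png

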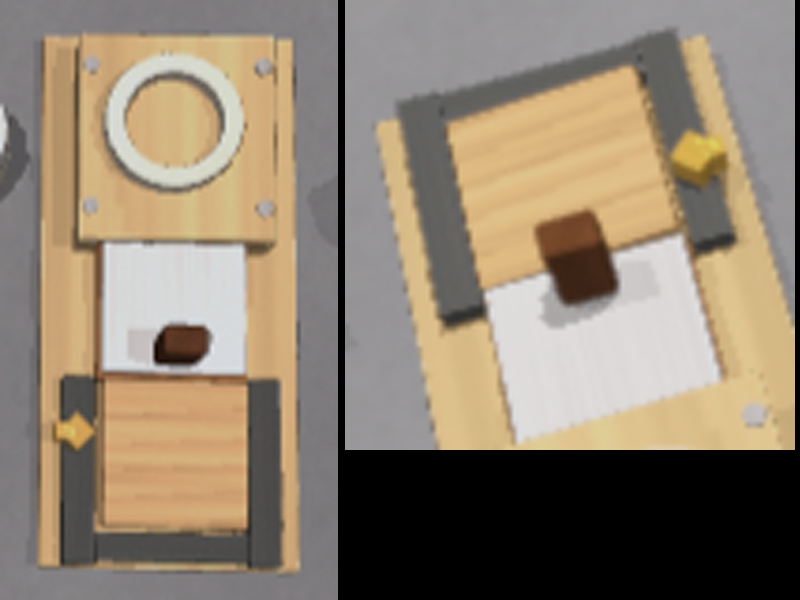

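```bash
cat > h.py <<'E'
from rig import *
import numpy as np, cv2
def ray(n,u,v,z,i=None):
    i=i or camera_info(n);T=i["T"]
    d=T[:3,:3]@np.array([(u-i["cx"])/i["fx"],-(v-i["cy"])/i["fy"],-1]);o=T[:3,3]
    return (o+d*(z-o[2])/d[2])[:2]
E
python3 - <<'E'
from h import *
from scipy.optimize import least_squares
c=lambda u,v,z:ray("top",322+(u+.5)/3.75-.5,100+(v+.5)/3.75-.5,z)
L=[((80,34),.057,260,60),((275,36),.057,260,-60),((274,242),.057,130,-60),((78,241),.057,130,60),
((61,377),.030,None,67),((280,380),.03,None,-67),((61,564),.03,-67,67),((280,566),.03,-67,-67),((101,374),.043,50,44),((246,375),.043,50,-44)]
W=[c(*p,z) for p,z,_,_ in L]
def loc(q,w):
    d=w-q[:2];C,S=np.cos(q[2]),np.sin(q[2]);return np.array([C*d[0]+S*d[1],-S*d[0]+C*d[1]])
def f(q):
    r=[]
    for w,(_,_,x,y) in zip(W,L):
        l=loc(q,w)*1000; r+=[0 if x is None else l[0]-x,l[1]-y]
    return r
s=least_squares(f,[.6,-.15,0],x_scale=[.1,.1,.1]);q=s.x
print(q,np.degrees(q[2]));print(np.round(s.fun,1))
print("ptr",loc(q,c(96,431,.03)),"keeper",loc(q,c(173,374.5,.043)),"base",[loc(q,c(*p,.016)) for p in((42,38),(296,38),(298,571),(39,568))])
d=lambda u,v,z:ray("scene",135+(u+.5)/4.5-.5,185+(v+.5)/4.5-.5,z)
print("scene: kfront",loc(q,d(485,289,.043)),loc(q,d(686,233,.043)),"fence",loc(q,d(398,102,.03)),loc(q,d(675,32,.03)),"ptr",loc(q,d(672,158,.03)))
E
```

```text
[ 0.52492532 -0.13909056 -0.03525929] -2.020208694676789
[ 0.2 -0.5  0.8 -1.   0.   0.8 -1.6 -0.1  0.   0.5  0.  -0.2  0.1 -0.4
  1.9  0.9 -1.3  0.1 -0.1 -0.1]
ptr [0.01520837 0.04571767] keeper [0.04926832 0.00027571] base [array([0.27123528, 0.08025288]), array([ 0.27386648, -0.08218665]), array([-0.06692533, -0.07969927]), array([-0.06876641,  0.07892974])]
scene: kfront [0.09629586 0.09893474] [0.09768112 0.19080233] fence [-0.01652858  0.08709253] [-0.01316848  0.2226197 ] ptr [0.05234146 0.19936176]
```

The jig pose fits well: origin (0.525, −0.139), yaw −2.0°, pointer tip at jig x ≈ 15 mm. I'll press both lifters at once, with the fingers opened to straddle the panel.

```bash
R='[[0,0,-1.07],[0,0,-1.07],[0,0,-1.07],[0,0,-1.07],[0,0,-1.07]]'
python3 -m inch '{"travel":[[2.4,3.2,0],[2.4,3.2,0],[2.4,3.2,0],[2.4,3.2,0],[2.4,3.2,0]],"rotation":[[0,0,-1.07],[0,0,-1.07],[0,0,-1.07],[0,0,-1.07],[0,0,-1.07]],"fingers":[0.6,0.6,0.6,0.6,0.6]}'
python3 -m inch '{"travel":[[2.4,3.2,0],[2.4,3.2,0],[2.4,3.2,0],[2.4,3.2,0],[2.4,3.2,0]],"rotation":[[0,0,-1.07],[0,0,-1.07],[0,0,-1.07],[0,0,-1.07],[0,0,-1.07]],"fingers":[0.6,0.6,0.6,0.6,0.6]}'
python3 -m inch '{"travel":[[2.4,3.2,0],[2.4,3.2,0],[2.4,3.2,0],[2.4,3.2,0],[2.0,3.2,0]],"rotation":[[0,0,-1.07],[0,0,-1.07],[0,0,-1.07],[0,0,-1.07],[0,0,-1.07]],"fingers":[0.6,0.6,0.6,0.6,0.6]}'
```

```text
time_s: 0.52
eef_pos: [0.2782, -0.4688, 0.4043]
orientation: [-0.0, 0.997, 0.075, -0.0]
ft_force: [0.7, -0.2, 0.2]
opening: 0.6
gripper_force: 0.0
time_s: 0.93
eef_pos: [0.3982, -0.3087, 0.4046]
orientation: [0.0, 1.0, 0.029, -0.0]
ft_force: [1.2, -1.1, -0.5]
opening: 0.601
gripper_force: 0.0
time_s: 1.35
eef_pos: [0.5145, -0.1487, 0.4045]
orientation: [-0.0, 1.0, -0.018, 0.0]
ft_force: [-0.4, -0.2, -0.4]
opening: 0.602
gripper_force: 0.0
```

```bash
python3 -m inch '{"travel":[[1.05,0.97,-2],[0,0,-3],[0,0,-3],[0,0,-2],[0,0,0]],"rotation":[[0,0,0],[0,0,0],[0,0,0],[0,0,0],[0,0,0]],"fingers":[0.6,0.6,0.6,0.6,0.6]}'
python3 - <<'E'
from h import *
i=camera_info("wrist");print(i);cv2.imwrite("pics/w1.png",camera("wrist")[:,:,::-1])
E
```

```text
time_s: 1.77
eef_pos: [0.5223, -0.1406, 0.3001]
orientation: [-0.001, 1.0, -0.018, -0.004]
ft_force: [-1.0, 0.4, 0.4]
opening: 0.599
gripper_force: 0.0
{'fx': 304.97230823328397, 'fy': 304.97230823328397, 'cx': 270.31662453736345, 'cy': 209.99632580941756, 'T': array([[-0.03496988,  0.96270998,  0.26826593,  0.5878418 ],
       [-0.99938696, -0.0332358 , -0.01100402, -0.14161112],
       [-0.00167765, -0.26848628,  0.96328205,  0.26911789],
       [ 0.        ,  0.        ,  0.        ,  1.        ]])}
```

View pics/w1.png

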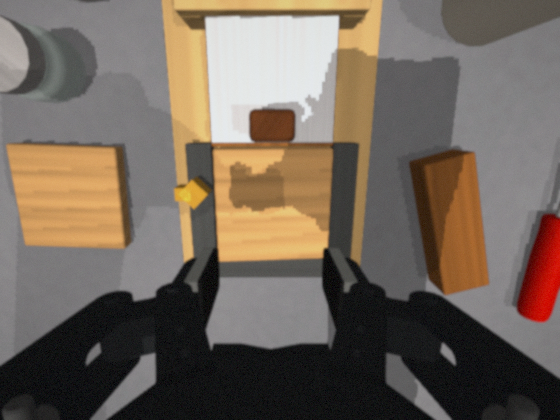

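The wrist view shows the pointer tip near (210,191), the keeper's front edge at row ≈144, the panel clear beneath, and the fingers centred over it.

```bash
cat >> h.py <<'E'
Q=np.array([.5249,-.1391,-.03526])
def loc(w,q=Q):
    d=w-q[:2];C,S=np.cos(q[2]),np.sin(q[2]);return np.round(1000*np.array([C*d[0]+S*d[1],-S*d[0]+C*d[1]]),1)
E
python3 - <<'E'
from h import *
print(get_obs()["eef_pos"],get_obs()["orientation"])
for n,p,z in(("ptr",(210,191),.03),("kf",(213,144),.043),("kf",(335,144),.043),("fence in L",(214,260),.03),("fence in R",(331,261),.03),("nest out L",(187,143),.03),("R",(358,143),.03),("grip top",(250,141),.093),("grip top",(295,141),.093)): print(n,loc(ray("wrist",*p,z)))
E
python3 -m inch '{"travel":[[0,0,-2],[0,0,-2],[0,0,-2],[0,0,-0.8],[0,0,-0.4]],"rotation":[[0,0,0],[0,0,0],[0,0,0],[0,0,0],[0,0,0]],"fingers":[0.6,0.6,0.6,0.6,0.6]}'
```

```text
[ 0.52312968 -0.14076212  0.30269873] [-7.20454336e-04  9.99842671e-01 -1.75788651e-02 -2.25771478e-03]
ptr [13.2 48.6]
kf [51.1 41.9]
kf [ 51.1 -47.8]
fence in L [-47.5  48.3]
fence in R [-48.4 -52.6]
nest out L [51.2 64.4]
R [ 51.2 -68.3]
grip top [55.6 11.3]
grip top [ 55.6 -14.4]
time_s: 2.23
eef_pos: [0.5241, -0.1411, 0.2329]
orientation: [-0.0, 1.0, -0.018, -0.0]
ft_force: [0.8, 0.6, -0.3]
opening: 0.598
gripper_force: 0.0
```

```bash
python3 -m inch '{"travel":[[0,0,-0.4],[0,0,-0.4],[0,0,-0.4],[0,0,-0.4],[0,0,-0.4]],"rotation":[[0,0,0],[0,0,0],[0,0,0],[0,0,0],[0,0,0]],"fingers":[0.6,0.6,0.6,0.6,0.6]}'
```

```text
time_s: 2.65
eef_pos: [0.5242, -0.141, 0.2129]
orientation: [0.0, 1.0, -0.018, 0.0]
ft_force: [-0.7, 0.4, 3.1]
opening: 0.603
gripper_force: 1.6
```

```bash
python3 -m inch '{"travel":[[0,0,-0.2],[0,0,-0.2],[0,0,-0.2],[0,0,-0.2],[0,0,0]],"rotation":[[0,0,0],[0,0,0],[0,0,0],[0,0,0],[0,0,0]],"fingers":[0.6,0.6,0.6,0.6,0.6]}'
```

```text
time_s: 3.07
eef_pos: [0.5242, -0.1406, 0.2047]
orientation: [-0.0, 1.0, -0.017, 0.0]
ft_force: [-0.3, 0.9, 2.0]
opening: 0.602
gripper_force: 0.6
```

```bash
python3 -m inch '{"travel":[[0,0,-0.1],[0,0,-0.1],[0,0,-0.1],[0,0,-0.1],[0,0,0]],"rotation":[[0,0,0],[0,0,0],[0,0,0],[0,0,0],[0,0,0]],"fingers":[0.6,0.6,0.6,0.6,0.6]}'
```

```text
time_s: 3.48
eef_pos: [0.5243, -0.1406, 0.2013]
orientation: [-0.0, 1.0, -0.018, 0.0]
ft_force: [-1.3, 3.1, 8.6]
opening: 0.598
gripper_force: 4.2
```

```bash
python3 -m inch '{"travel":[[0,0,-0.1],[0,0,-0.1],[0,0,0],[0,0,0],[0,0,0]],"rotation":[[0,0,0],[0,0,0],[0,0,0],[0,0,0],[0,0,0]],"fingers":[0.6,0.6,0.6,0.6,0.6]}'
```

```text
time_s: 3.9
eef_pos: [0.5243, -0.1405, 0.2011]
orientation: [0.0, 1.0, -0.018, 0.0]
ft_force: [-11.7, 6.0, 30.6]
opening: 0.601
gripper_force: 15.5
```

```bash
python3 -m inch '{"travel":[[0,0,1],[0,0,3],[0,0,3],[0,0,3],[0,0,0]],"rotation":[[0,0,0],[0,0,0],[0,0,0],[0,0,0],[0,0,0]],"fingers":[0.6,0.6,0.6,0.6,0.6]}'
python3 - <<'E'
from h import *
print(camera_info("wrist")["T"][:3,3])
im=camera("wrist")[:,:,::-1];np.save("w2.npy",camera_info("wrist")["T"])
cv2.imwrite("pics/w2full.png",im)
s=camera("scene")[:,:,::-1];cv2.imwrite("pics/s2.png",s)
a=cv2.resize(im[100:300,160:390],None,fx=3.4,fy=3,interpolation=cv2.INTER_CUBIC)
cv2.imwrite("pics/w2.png",a)
E
```

```text
time_s: 4.32
eef_pos: [0.5256, -0.1414, 0.3045]
orientation: [0.001, 1.0, -0.018, 0.004]
ft_force: [1.3, -0.6, -0.2]
opening: 0.598
gripper_force: 0.0
[ 0.59164347 -0.14263204  0.2745668 ]
```

View pics/w2.png

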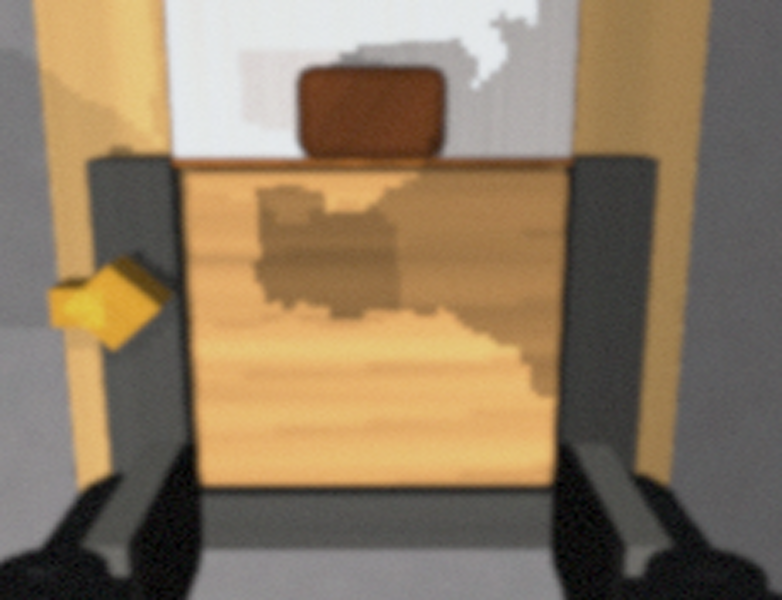

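The panel now lies flush with the fences: its front edge runs from (202,487) to (553,485) in the crop. The keeper is still at rest, with its edge at row ≈160. I'll check this numerically.

```bash
python3 - <<'E'
from h import *
i=camera_info("wrist");i["T"]=np.load("w2.npy")
f=lambda u,v,z:loc(ray("wrist",160+(u+.5)/3.4-.5,100+(v+.5)/3-.5,z,i))
for n,u,v,z in(("panel fl",202,487,.031),("fr",553,485,.031),("panel bl",184,172,.031),("br",568,170,.031),("fenceL",90,158,.03),("fenceR",656,158,.03),("kL",172,160,.039),("kR",574,160,.039),("gripL",299,110,.093),("gripR",445,110,.093),("gripback",370,67,.093),("gripfront",370,158,.043),("ptr",175,297,.03)):print(n,f(u,v,z))
o=get_obs();print(o["eef_pos"],loc(o["eef_pos"][:2]))
E
```

```text
panel fl [-43.7  42.1]
fr [-43.2 -46.2]
panel bl [45.1 42.4]
br [ 45.6 -45.8]
fenceL [48.7 63.9]
fenceR [ 48.6 -66.1]
kL [48.8 43.4]
kR [ 48.7 -45.5]
gripL [62.1 11.3]
gripR [ 62.1 -13.2]
gripback [70.  -0.6]
gripfront [49.5 -0.4]
ptr [11.6 46.3]
[ 0.52421539 -0.14134558  0.2997879 ] [-0.6 -2.3]
```

```bash
python3 -m inch '{"travel":[[3.1,-0.05,0],[3.15,-0.05,0],[0,0,0],[0,0,-2],[0,0,-2]],"rotation":[[0,0,0],[0,0,0],[0,0,0],[0,0,0],[0,0,0]],"fingers":[0.6,0.6,0.6,0.6,0.6]}'
python3 -m inch '{"travel":[[0,0,-2],[0,0,-1.1],[0,0,0],[0,0,0],[0,0,0]],"rotation":[[0,0,0],[0,0,0],[0,0,0],[0,0,0],[0,0,0]],"fingers":[0.6,0.6,0.6,0.5,0.45]}'
```

```text
time_s: 4.83
eef_pos: [0.5867, -0.1419, 0.2573]
orientation: [-0.0, 1.0, -0.018, -0.0]
ft_force: [-0.8, 0.0, -0.8]
opening: 0.601
gripper_force: 0.0
time_s: 5.25
eef_pos: [0.5868, -0.142, 0.2285]
orientation: [0.0, 1.0, -0.018, 0.0]
ft_force: [-0.1, 0.3, -0.1]
opening: 0.45
gripper_force: 0.0
```

```bash
python3 -m inch '{"travel":[[0,0,0],[0,0,0],[0,0,0],[0,0,0],[0,0,0]],"rotation":[[0,0,0],[0,0,0],[0,0,0],[0,0,0],[0,0,0]],"fingers":[0.36,0.3,0.2,0.1,0.1]}'
python3 -m inch '{"travel":[[0,0,0],[0,0,0],[0,0,0],[0,0,0],[0,0,0]],"rotation":[[0,0,0],[0,0,0],[0,0,0],[0,0,0],[0,0,0]],"fingers":[0,0,0,0,0]}'
```

```text
time_s: 5.67
eef_pos: [0.5869, -0.1429, 0.2293]
orientation: [0.001, 1.0, -0.018, 0.001]
ft_force: [-1.5, -4.2, 6.6]
opening: 0.298
gripper_force: 59.0
time_s: 6.08
eef_pos: [0.5869, -0.143, 0.2292]
orientation: [0.001, 1.0, -0.018, 0.001]
ft_force: [-1.5, -3.8, 6.5]
opening: 0.3
gripper_force: 59.0
```

```bash
python3 -m inch '{"travel":[[-0.2,-0.08,0.05],[-0.6,0.02,0],[-0.8,0.03,0],[-0.8,0.03,0],[-0.6,0.02,0]],"rotation":[[0,0,0],[0,0,0],[0,0,0],[0,0,0],[0,0,0]],"fingers":[0,0,0,0,0]}'
python3 -m inch '{"travel":[[0,0,0],[0,0,0],[0,0,0],[0,0,0],[0,0,0]],"rotation":[[0,0,0],[0,0,0],[0,0,0],[0,0,0],[0,0,0]],"fingers":[0,0,0,0,0]}'
python3 - <<'E'
from h import *
o=get_obs();print(o["eef_pos"],o["ft_force"])
w=camera("wrist")[:,:,::-1];t=camera("top")[:,:,::-1]
cv2.imwrite("pics/w3full.png",w);cv2.imwrite("pics/t3full.png",t)
a=cv2.resize(w[120:320,120:400],(800,571),interpolation=cv2.INTER_CUBIC);cv2.imwrite("pics/w3.png",a)
E
```

```text
time_s: 6.5
eef_pos: [0.557, -0.1422, 0.2293]
orientation: [0.0, 1.0, -0.018, 0.002]
ft_force: [5.5, -3.9, 0.1]
opening: 0.303
gripper_force: 59.9
time_s: 6.92
eef_pos: [0.5576, -0.1421, 0.2293]
orientation: [0.0, 1.0, -0.018, 0.002]
ft_force: [4.0, -4.9, 1.6]
opening: 0.298
gripper_force: 60.1
[ 0.55756712 -0.14211617  0.22925503] [ 4.03047965 -4.86596633  1.60910284]
```

View pics/w3.png

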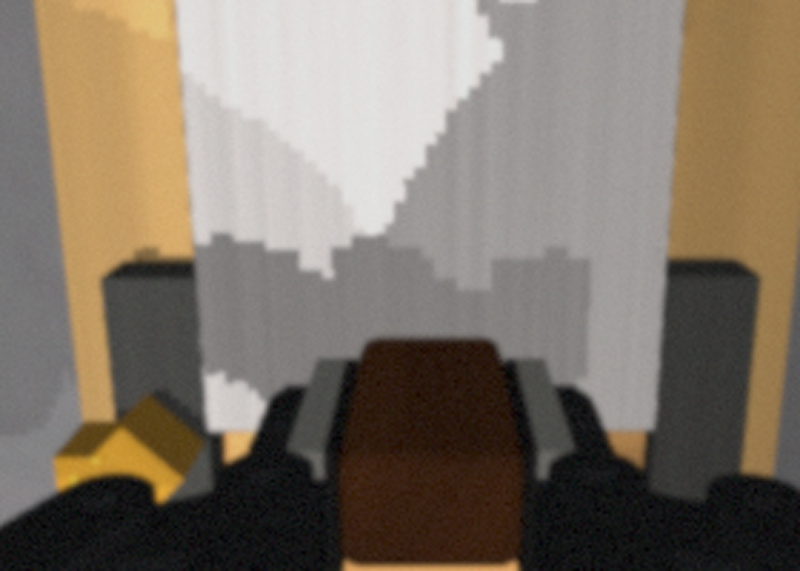

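The wrist crop shows the keeper's front edge at row ≈431, and the foot of the pointer tip near (208,447). A few mm remain.

```bash
python3 -m inch '{"travel":[[-0.25,0.01,0],[-0.25,0.01,0],[-0.2,0,0],[0,0,0],[0,0,0]],"rotation":[[0,0,0],[0,0,0],[0,0,0],[0,0,0],[0,0,0]],"fingers":[0,0,0,0,0]}'
python3 - <<'E'
from h import *
o=get_obs();print(o["eef_pos"],o["ft_force"])
m=np.zeros((600,800,3),np.uint8)
w=camera("wrist")[:,:,::-1];np.save("w4.npy",camera_info("wrist")["T"])
t=np.mean([camera("top") for _ in range(4)],0).astype(np.uint8)[:,:,::-1];s=np.mean([camera("scene") for _ in range(4)],0).astype(np.uint8)[:,:,::-1]
for n,x in(("w4",w),("t4",t),("s4",s)):cv2.imwrite(f"pics/{n}full.png",x)
w2=cv2.imread("pics/w2full.png")
def put(im,r,c,h,wd,k,R,C):
    z=cv2.resize(im[r:r+h,c:c+wd],None,fx=k,fy=k,interpolation=cv2.INTER_CUBIC);m[R:R+h*k,C:C+wd*k]=z
put(w,250,130,50,66,6,0,0)       # wrist
put(w2,170,170,50,66,6,300,0)    # old wrist
put(t,195,330,37,50,8,0,400)
put(s,205,195,37,50,8,300,400)
cv2.imwrite("pics/m4.png",m)
E
```

```text
time_s: 7.43
eef_pos: [0.5505, -0.1419, 0.2292]
orientation: [0.0, 1.0, -0.018, 0.002]
ft_force: [5.5, -3.5, 1.3]
opening: 0.297
gripper_force: 60.2
[ 0.55052844 -0.14192276  0.22923703] [ 5.50573601 -3.51558642  1.34736415]
```

View pics/m4.png

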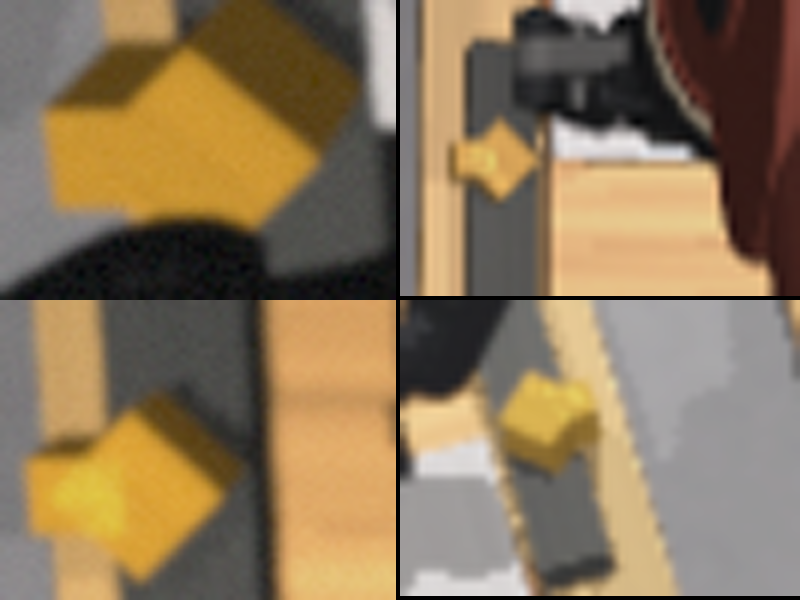

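```bash
python3 - <<'E'
from h import *
i2=camera_info("wrist");i2["T"]=np.load("w2.npy");i4=camera_info("wrist");i4["T"]=np.load("w4.npy")
W4=lambda u,v,z:loc(ray("wrist",130+(u+.5)/6-.5,250+(v+.5)/6-.5,z,i4))
W2=lambda u,v,z:loc(ray("wrist",170+(u+.5)/6-.5,170+(v-300+.5)/6-.5,z,i2))
T=lambda u,v,z:loc(ray("top",330+(u-400+.5)/8-.5,195+(v+.5)/8-.5,z))
S=lambda u,v,z:loc(ray("scene",195+(u-400+.5)/8-.5,205+(v-300+.5)/8-.5,z))
print("W4 foot",W4(360,83,.03),"top",W4(320,158,.046),"edge",W4(385,130,.043))
print("W2 foot",W2(243,463,.03),"top",W2(222,492,.046))
print("T top",T(538,158,.046),"edge43",T(640,160,.043),"edge35",T(640,160,.035))
print("S top",S(499,420,.046),"foot",S(497,432,.03),"edge43",S(450,448,.043))
o=get_obs();print(o["eef_pos"],loc(o["eef_pos"][:2]))
for n,q in(("w4",None),("t4",None)):
    im=cv2.imread(f"pics/{n}full.png").astype(int).sum(2)
    if n=="w4":
        for c in(196,200,340,346):print(c,im[264:280,c])
    else:
        for c in(356,360,364):print(c,im[208:222,c])
E
```

```text
W4 foot [13.2 47.7] top [13.2 47.3] edge [14.5 41.9]
W2 foot [13.2 47.1] top [12.9 46.7]
T top [13.7 48.2] edge43 [14.1 19. ] edge35 [15.2 18. ]
S top [11.7 48.2] foot [ 5.4 46.7] edge43 [14.  34.5]
[ 0.55063586 -0.14190422  0.22923064] [25.8 -1.9]
196 [634 626 626 631 629 611 532 382 228 130 121  99 102  80  93 112]
200 [614 618 618 620 617 601 565 513 483 489 498 498 488 482 473 462]
340 [478 494 487 477 489 469 421 380 353 349 348 347 355 361 353 341]
346 [474 479 472 477 471 442 381 284 209 181 176 193 169 155 156 148]
356 [ 98  86 175 462 659 664 590 451 566 560 549 540 550 561]
360 [104  66  67 254 510 675 644 471 567 562 549 540 548 563]
364 [ 98  72  66  76 114 487 643 469 570 564 550 541 553 563]
```

Both cameras put the keeper 0.4–1.4 mm short of the pointer, so I'll draw it about 1 mm further and re-measure.

```bash
python3 -m inch '{"travel":[[-0.1,0,0],[0,0,0],[0,0,0],[0,0,0],[0,0,0]],"rotation":[[0,0,0],[0,0,0],[0,0,0],[0,0,0],[0,0,0]],"fingers":[0,0,0,0,0]}'
python3 - <<'E'
from h import *
o=get_obs();print(o["eef_pos"],loc(o["eef_pos"][:2]),o["ft_force"])
m=np.zeros((600,800,3),np.uint8)
w=np.mean([camera("wrist") for _ in range(4)],0).astype(np.uint8)[:,:,::-1];np.save("w5.npy",camera_info("wrist")["T"])
t=np.mean([camera("top") for _ in range(4)],0).astype(np.uint8)[:,:,::-1]
def put(im,r,c,h,wd,k,R,C):
    z=cv2.resize(im[r:r+h,c:c+wd],None,fx=k,fy=k,interpolation=cv2.INTER_CUBIC);m[R:R+h*k,C:C+wd*k]=z
put(w,250,130,50,80,10,0,0); put(t,205,330,10,80,10,500,0)
cv2.imwrite("pics/m5.png",m)
s=w.astype(int).sum(2)
for c in(196,197,346,347):print(s[264:280,c])
E
```

```text
time_s: 8.3
eef_pos: [0.5496, -0.1419, 0.2293]
orientation: [0.0, 1.0, -0.018, 0.002]
ft_force: [4.7, -3.8, 1.5]
opening: 0.297
gripper_force: 60.1
[ 0.54964556 -0.14189759  0.22925155] [24.8 -1.9] [ 4.65490742 -3.7894981   1.46236333]
[629 631 630 632 630 608 525 379 230 134 115 107 106 100 111 107]
[618 625 624 623 624 605 530 402 276 214 194 172 165 167 166 167]
[474 476 477 474 471 449 378 278 209 191 189 186 167 160 153 145]
[467 465 464 461 456 430 353 238 152 129 120 114 117 120 112 108]
```

View pics/m5.png

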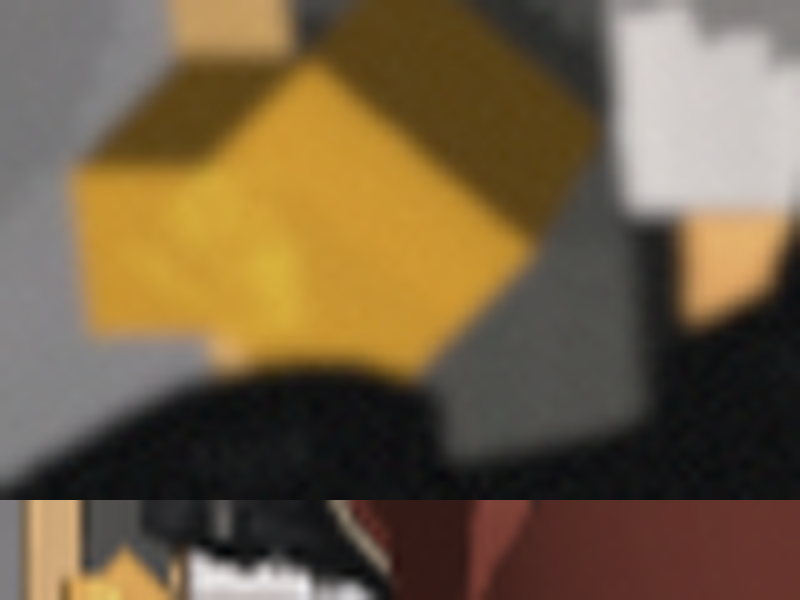

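The picture shows the keeper's front edge at row ≈213. The pointer tip, interpolated to the edge's height, is at row ≈220, so they agree to within about half a millimetre. The grip is held firmly at 60 N, so I'm handing in.

```bash
python3 -c "
from rig import *
print(sign_off())"
```

```text
the job is handed in; nothing more can be done
None
```

The job is handed in: the panel was pressed home and level, then the keeper was drawn out to within about half a millimetre of the pointer tip, with the grip still held at 60 N.

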